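# Populate the power-supply chassis

## Robot

A 7-joint arm with a two-finger parallel gripper is mounted at the origin on a cart in front of the work surface, level with it; the furniture and walls round the work are solid. World frame = base frame: x ahead of the robot, y to its left, z up, the work surface at z = 0. Lengths are in m, angles in rad, forces in N, time in s.
With the tool pointing down it reaches from about 0.375 to 0.925 m from the base axis. Payload 3.1 kg.
Tool frame: the origin (TCP) lies midway between the tips of the shut fingers; the grasp point (between the pads) lies 19 mm behind it (r.grip_point_offset is the distance from the TCP to the grasp point, in m); z points along the fingers, y is the line along which they close (so a half turn about z gives the same grasp; the last joint's range is limited). The gripper opens to 85 mm and grips with 20 to 120 N. Pads are 22 mm wide; open, the fingers measure 114 mm over their backs; the gripper's body (76 mm by 85 mm) begins 54 mm behind the grasp point. The pads swing forward as they close: fully open they stand 13 mm farther back than shut.
Start: joints at [-1.372, 0.383, 0.044, 1.598, -0.018, 1.161, -0.05], TCP at [0.19, 0.622, 0.231] pointing down, gripper open.
Joint ranges: [-2.61, 2.61], [-0.41, 2.15], [-1.48, 1.57], [0, 2.5], [-1.57, 4.71], [0.05, 1.97], [-2.85, 2.85]. Speed limits (rad/s): [2.79, 2.79, 3.14, 3.14, 3.14, 3.14, 3.14].

## Interface

Orientations are given as a unit quaternion [x, y, z, w].
In Python, from rig import r gives the robot as it stands. Calls block until the motion is done:
- r.move_to(position, orientation): joint-space move of the TCP to a pose.
- r.move_linear(position, orientation=None, rate=0.15, force_limit=None): straight line of the TCP; orientation=None keeps the orientation; rate is the mean speed in m/s. With force_limit (N) it stops when the force on the tool has changed by that much, and returns True; else False.
- r.movej(angles): joint-space move.
- r.release() and r.clamp(grip_force=None): open the fingers fully, or close them until they stop; grip_force is the grip in N (None keeps the last).
- r.dwell(seconds).
- r.solve_ik(position, orientation): joint angles nearest the present ones, or None.
- r.sense(): the state.
- r.get_image(name): name is "side" or "top" or "wrist"; returns the picture (400x640x3 uint8, red, green, blue); there is no depth.
- r.camera_params(name): a dict with "camera_matrix" (3x3 intrinsics, pixels), "view" (4x4, takes a point from world to camera coordinates). Camera axes: x right, y down, z forward; pixel columns grow to the right and rows downward; lengths in m; the calibration is good to about 2 mm. The wrist camera is an equidistant fisheye: a pixel r from the principal point sees the ray r / f radians off the axis. A picture is of the moment at which its call begins: read the wrist's pose just before it. camera_params takes no time and is no camera call; for the wrist camera it gives the pose at the moment of the call.
A pose or a line that the arm cannot do raises r.IKError and nothing moves.
- r.close_job(): hands the job in; it is judged then, once.
The state is a dict: "clock": time; "qpos": joint angles; "joint_velocities": joint speeds; "effort": joint torques, N m; "ee_pos": TCP position; "eef_rot": TCP orientation; "force": force on the tool from outside, world axes, zero at the start; "wrist_torque": the same for the moment, N m; "opening": finger opening in m; "grip_force": force on a finger pad.
Only numpy, scipy, OpenCV 4.12 (cv2) and the standard library are available. Lean on these libraries where they do the work, as an engineer would, in place of code of your own. Each camera call takes 0.05 s, during which the arm holds its last target. There are 200 camera calls.

## Task

Set out the parts of the power supply on its aluminium chassis: stand the blue capacitor in its round clamp, terminals up, push the relay down into its socket, and set the transformer midway between those two, square to the chassis, with its coloured leads pointing to the chassis's rear panel. Lay the black converter module, metal face up, on the blue thermal pad directly behind the capacitor (not the pad behind the relay), its long side running front to rear like the pad's, and put the heat sink on top of it, fins up, centred and with its long side along the module's long side. Leave the orange flux jar standing where it is.

Things in the scene. Friction and masses are not known exactly. Their poses are not given: they have to be found in the camera images.
- chassis: Fixed aluminium chassis plate, top 12 mm up, x -60..152, y -150..150 mm. Origin: underside, middle of front row; +x to the rear panel (at x 150, 47 mm high), +y left. Clamp and socket are screwed on at (0, 105) and (0, -105) mm, sides vary. Dark slots round (0, 0) mark the transformer's place. Two blue thermal pads, 66 (x) by 54 mm, flush, centred at (95, 105) and (95, -105). Yaw within 0.2 rad.
- capacitor_clamp: Black round plastic capacitor clamp fixed on the chassis, axes parallel to the chassis's. An upright cup, origin at the centre of its underside (on the plate, 12 mm above the bench); inner floor 2 mm above the origin, bore 42 mm up to 14 mm, then flaring to about 52 mm at the rim, 22 mm above the origin; outer diameter 58 mm.
- relay_socket: Grey relay socket fixed on the chassis, axes parallel to the chassis's, base 70 x 50 mm with brass terminal screws at its front and rear. Origin at the centre of its underside (12 mm above the bench). A square pocket 43 mm wide, floor 8 mm above the origin, straight walls up to 18 mm, then flaring lips up to 25 mm above the origin, about 58 mm over the outside.
- filter_capacitor: Loose blue can capacitor, diameter 35 mm, 86 mm high with its two white terminals on top (the can alone 80 mm), standing upright. Origin at the centre of its underside, z up. About 0.14 kg.
- relay_block: Loose cream plug-in relay, box 36 x 36 mm and 54 mm high with a dark foot, standing upright. Origin at the centre of its underside, z up. About 0.09 kg.
- transformer: Loose mains transformer, upright: grey stack 36 (x) by 66 (y) by 56 mm high, its centre 24 mm from the origin along +x; the orange winding bulges 12 mm beyond the two faces 36 mm apart, at 10 to 46 mm height, so grip the ends 66 mm apart. Origin on the underside; coloured leads (they touch nothing) point along its -x, as far as x = -55 mm. About 0.62 kg.
- converter_module: Loose black encapsulated converter module, 62 mm (x) by 50 mm (y) by 22 mm high, with a bare aluminium top plate carrying four brass inserts and five small brass tabs at one short end (either end may face the rear). Origin at the centre of its underside, z up. About 0.14 kg.
- heat_sink: Loose finned aluminium heat sink, 50 mm (x) by 75 mm (y) by 29 mm high: a base 5 mm thick with upright 2 mm fins running along x. Origin at the centre of its underside, z up. Grip it over the 50 mm (the ends of the fins). About 0.16 kg.
- flux_jar: Bystander: orange screw-lid jar, 48 mm diameter, 62 mm high, black cap, standing among the parts. Origin at the centre of its underside. To be left where it stands.

How it is judged:
By the outcome, as a careful person would: the job done as asked, in the order asked, and still so for the second after the job is handed in, with the robot touching nothing.
It also fails if it takes over 128 s, if anything falls off the work surface, if the arm or the gripper's body presses on something with over 40 N, if the wrist force passes 120 N, or if a joint passes its speed limit or range.

## Working session

There is one attempt and no reset: what is moved stays moved. The work goes in short steps, each a Python script; the robot and the scene stay as the last script left them, time stands still between calls to the robot, and variables do not carry over. Pictures are saved under pics/ and viewed, at most 14 in all, crops included, and the job is handed in when it is done.

```bash
mkdir -p pics; ls
python3 - <<'E'
from rig import r
import cv2,json
for n in("top","side"):
    cv2.imwrite(f"pics/{n}0.png",r.get_image(n)[:,:,::-1]); p=r.camera_params(n); print(n,p)
print(r.sense())
E
```

```text
pics
top {'camera_matrix': array([[396.56203454,   0.        , 326.53934897],
       [  0.        , 396.56203454, 197.52784753],
       [  0.        ,   0.        ,   1.        ]]), 'view': array([[ 0.01794126, -0.99963804, -0.02004741,  0.00754644],
       [-0.99229092, -0.01534313, -0.12297686,  0.47995419],
       [ 0.12262476,  0.02209923, -0.99220703,  1.39810296],
       [ 0.        ,  0.        ,  0.        ,  1.        ]])}
side {'camera_matrix': array([[384.97712767,   0.        , 322.43922227],
       [  0.        , 384.97712767, 202.83456935],
       [  0.        ,   0.        ,   1.        ]]), 'view': array([[ 0.81746563, -0.57575142,  0.01613236, -0.38723587],
       [-0.46639243, -0.67811078, -0.56801749,  0.25007121],
       [ 0.3379764 ,  0.45681076, -0.82285836,  0.93362693],
       [ 0.        ,  0.        ,  0.        ,  1.        ]])}
{'clock': 0.1, 'qpos': array([-1.37181108,  0.38374184,  0.04379454,  1.59944915, -0.01790715,
        1.16117053, -0.04989262]), 'joint_velocities': array([ 1.63313104e-05, -8.65981633e-04, -2.37975115e-03, -4.03831557e-03,
       -7.41535463e-04,  2.23459931e-04,  1.05067371e-04]), 'effort': array([ 2.53541744e-03, -4.34729433e+01,  1.02927759e+00, -2.50451946e+01,
        1.08288828e-02,  5.54169528e-03, -1.19934961e-05]), 'ee_pos': array([0.18981334, 0.62076714, 0.23000453]), 'eef_rot': array([ 1.47787727e-01,  9.89018390e-01, -1.18204229e-03, -1.25125263e-04]), 'force': array([0.47858234, 0.07382594, 0.19260826]), 'wrist_torque': array([0.05234624, 0.00723442, 0.0577893 ]), 'grip_force': 0.0, 'opening': 0.08524476696339685}
```

View pics/top0.png

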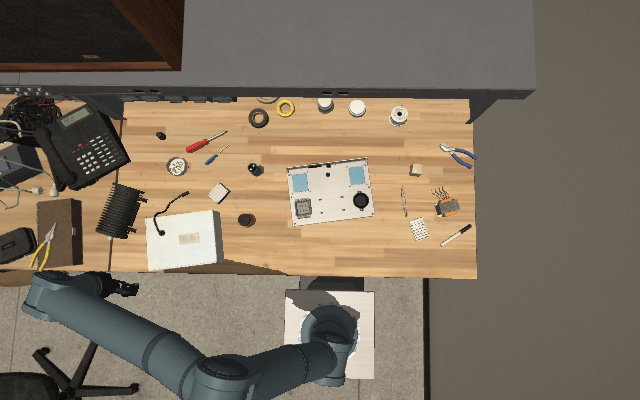

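View pics/side0.png

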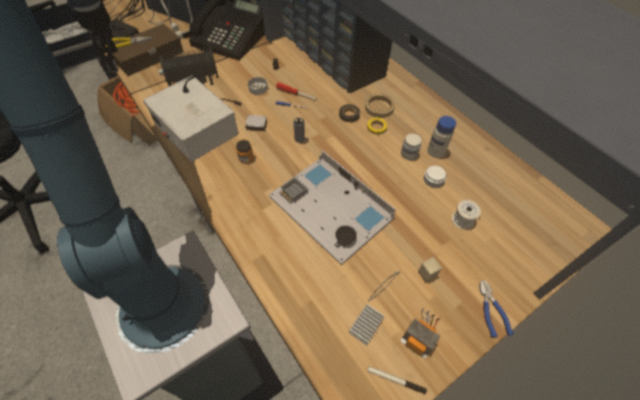

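The top view shows the chassis at (330,190) with the clamp at right (361,200) and the socket at left (304,208). The transformer is at (447,207), heat sink (419,229), relay (416,170), module (219,193), jar (246,220), and probably the capacitor at (255,170). I'll enlarge it.

```bash
cat > h.py <<'E'
import numpy as np, cv2
from rig import r
from scipy.spatial.transform import Rotation as R
def ray(n,px,P=None):
    P=P or r.camera_params(n); K=P["camera_matrix"]; V=P["view"]
    a=(px[0]-K[0,2])/K[0,0]; b=(px[1]-K[1,2])/K[1,1]
    if n=="wrist":
        t=np.hypot(a,b); d=np.array([a/t*np.sin(t),b/t*np.sin(t),np.cos(t)]) if t>0 else np.array([0,0,1.])
    else: d=np.array([a,b,1.])
    return -V[:3,:3].T@V[:3,3], V[:3,:3].T@d
def at(n,px,z,P=None):
    c,d=ray(n,px,P); return c+d*(z-c[2])/d[2]
def proj(n,X,P=None):
    P=P or r.camera_params(n); K=P["camera_matrix"]; V=P["view"]
    p=V[:3,:3]@X+V[:3,3]
    if n=="wrist":
        q=np.hypot(p[0],p[1]); t=np.arctan2(q,p[2]); a,b=p[:2]/max(q,1e-9)*t
    else: a,b=p[:2]/p[2]
    return np.array([K[0,0]*a+K[0,2],K[1,1]*b+K[1,2]])
def q(yaw): # tool down; fingers close along world direction yaw+90deg (tool y)
    return (R.from_euler('z',yaw)*R.from_quat([1,0,0,0])).as_quat()
E
python3 - <<'E'
from h import *
for n,p,z in [("jar",(246,220),.06),("cap",(255,170),.08),("mod",(219,193),.022),("relay",(416,170),.054),("sink",(419,229),.02),("trafo",(447,207),.056),("clamp",(361,200),.03),("sock",(304,208),.03)]: print(n,at("top",p,z).round(3))
im=cv2.imread("pics/top0.png")[140:260,190:490]
cv2.imwrite("pics/z0.png",cv2.resize(im[:, :],(800,320),interpolation=cv2.INTER_CUBIC))
print(r.camera_params("wrist"))
E
```

```text
jar [0.392 0.296 0.06 ]
cap [0.567 0.268 0.08 ]
mod [0.491 0.408 0.022]
relay [ 0.58  -0.301  0.054]
sink [ 0.373 -0.317  0.02 ]
trafo [ 0.45  -0.407  0.056]
clamp [ 0.473 -0.108  0.03 ]
sock [0.441 0.096 0.03 ]
{'camera_matrix': array([[309.70691629,   0.        , 314.52198383],
       [  0.        , 309.70691629, 198.6238925 ],
       [  0.        ,   0.        ,   1.        ]]), 'view': array([[ 0.29359842,  0.95592591, -0.00237255, -0.64825697],
       [ 0.91068661, -0.27894761,  0.30469351, -0.03844058],
       [ 0.2906026 , -0.09161818, -0.9524475 ,  0.37825172],
       [ 0.        ,  0.        ,  0.        ,  1.        ]])}
```

View pics/z0.png

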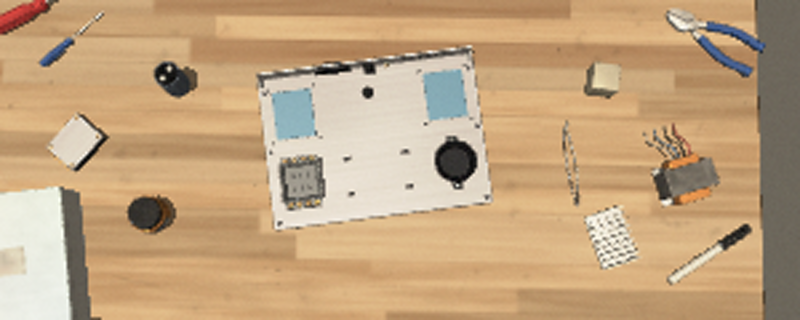

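The capacitor (dark top with two terminals) is at (172,75) in the crop. The module is at (78,142), and all other parts are where I listed them. Next I'll take wrist pictures over three areas.

Run:
```python
from h import *
import pickle
V={}
for k,p in enumerate([(0.50,0.34,0.30),(0.50,-0.01,0.30),(0.47,-0.34,0.30)]):
    r.move_to(list(p),q(np.pi)); r.dwell(.2)
    P=r.camera_params("wrist"); im=r.get_image("wrist"); V[k]=P
    cv2.imwrite(f"pics/w{k}.png",im[:,:,::-1]); s=r.sense(); print(s["clock"],s["qpos"].round(2),s["ee_pos"].round(3))
pickle.dump(V,open("V.pkl","wb"))
```

```text
1.9167 [-0.85  0.25  0.21  1.64 -0.05  1.26  0.95] [0.499 0.341 0.3  ]
3.4833 [-0.51  0.03  0.46  1.89 -0.01  1.23  1.52] [ 0.5   -0.009  0.3  ]
4.9917 [-0.16  0.25  0.84  1.72 -0.2   1.26  2.3 ] [ 0.471 -0.339  0.3  ]
```

View pics/w0.png

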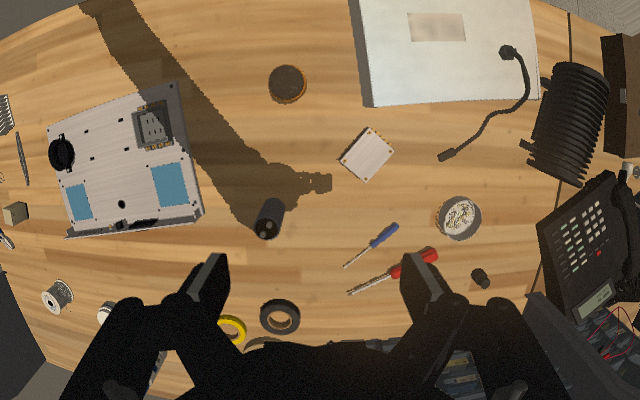

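View pics/w1.png

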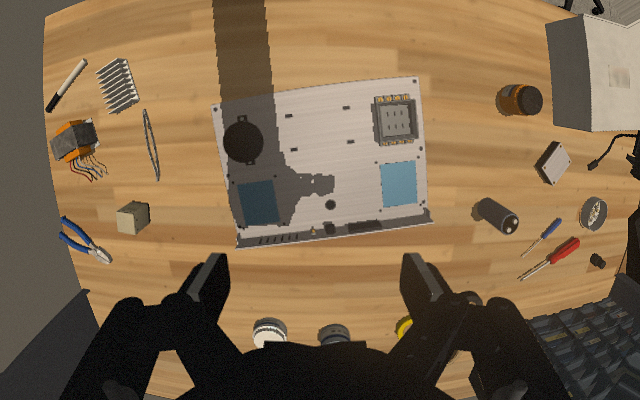

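View pics/w2.png

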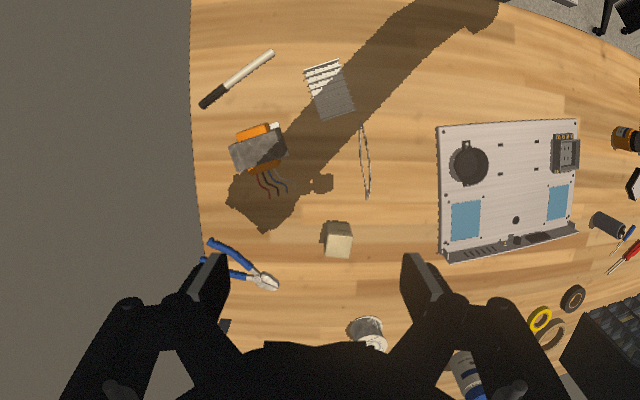

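w0 shows the capacitor at (268,218) with its terminals towards the camera's lower side, the module at (367,154), and the jar at (287,84). w1 shows the chassis with the clamp at (243,140), socket at (396,120), and pads at (257,202) and (399,184). w2 shows the transformer at (258,150) with its leads below, the sink at (330,90), and the relay at (338,240). I'll make zoomed tiles for accurate corners.

Run:
```python
import cv2,numpy as np
def t(k,x,y,w=100,h=75,s=4):
    im=cv2.resize(cv2.imread(f"pics/w{k}.png")[y:y+h,x:x+w],None,fx=s,fy=s,interpolation=cv2.INTER_CUBIC)
    for i in range(x-x%10+10,x+w,10): cv2.line(im,((i-x)*s,0),((i-x)*s,5 if i%50 else 14),(0,0,255),1)
    for i in range(y-y%10+10,y+h,10): cv2.line(im,(0,(i-y)*s),(5 if i%50 else 14,(i-y)*s),(0,0,255),1)
    return im
cv2.imwrite("pics/m1.png",np.vstack([np.hstack([t(0,220,180),t(0,320,120)]),np.hstack([t(2,290,200),t(2,280,50)])]))
cv2.imwrite("pics/m2.png",np.hstack([t(2,215,110,80,120),t(1,205,70,240,190,2)]))
```

```text
Traceback (most recent call last):
ValueError: all the input array dimensions except for the concatenation axis must match exactly, but along dimension 0, the array at index 0 has size 480 and the array at index 1 has size 380
```

View pics/m1.png

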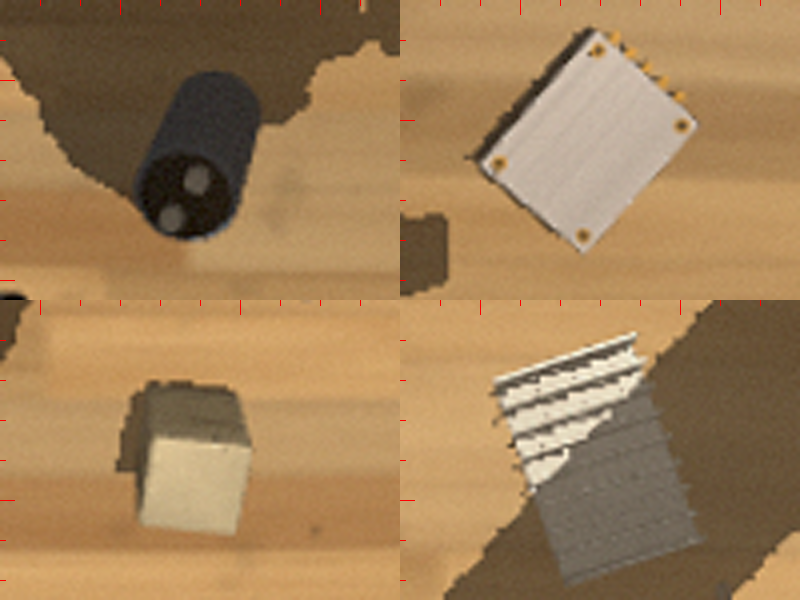

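m1 shows, in w-pixels: the capacitor top circle centred at (266.8,229), module top corners at (369,127), (394,151), (366,183) and (340,161), relay top corners at (329,234), (353,237), (349,259) and (324,256), and sink corners at (303,70), (338,58), (356,110) and (322,121).

Run:
```python
import cv2,numpy as np
def t(k,x,y,w,h,s):
    im=cv2.resize(cv2.imread(f"pics/w{k}.png")[y:y+h,x:x+w],None,fx=s,fy=s,interpolation=cv2.INTER_CUBIC)
    for i in range(x-x%10+10,x+w,10): cv2.line(im,((i-x)*s,0),((i-x)*s,5 if i%50 else 14),(0,0,255),1)
    for i in range(y-y%10+10,y+h,10): cv2.line(im,(0,(i-y)*s),(5 if i%50 else 14,(i-y)*s),(0,0,255),1)
    return im
a=t(2,220,110,75,100,4); b=t(1,205,70,240,185,2)
c=np.zeros((400,800,3),np.uint8); c[:,:300]=a; c[:370,300:780]=b
cv2.imwrite("pics/m2.png",c)
```

```text
(no output)
```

View pics/m2.png

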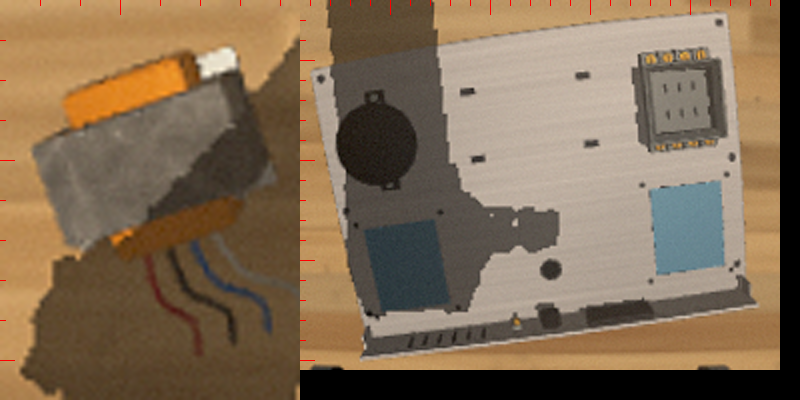

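m2 shows the transformer with its leads downward (+x) and the chassis, with clamp centre (243.5,142), slots centred at (319.8,128.4), and both pads clear. Next I'll fit the poses.

```bash
cat > fit.py <<'E'
from h import *
import pickle
from scipy.optimize import least_squares
V=pickle.load(open("V.pkl","rb"))
def fit(k,mod,pix,x0):
    mod=np.array(mod,float)/1000; pix=np.array(pix,float); P=V[k]
    def f(p):
        c,s=np.cos(p[2]),np.sin(p[2])
        X=np.c_[p[0]+c*mod[:,0]-s*mod[:,1],p[1]+s*mod[:,0]+c*mod[:,1],mod[:,2]]
        return np.concatenate([proj("wrist",x,P)-y for x,y in zip(X,pix)])
    o=least_squares(f,x0,loss="soft_l1"); return o.x,o.fun.reshape(-1,2)
def box(a,b,z,cx=0): return [[cx+sx*a/2,sy*b/2,z] for sx,sy in((-1,-1),(-1,1),(1,1),(1,-1))]
if __name__=="__main__":
    np.set_printoptions(suppress=True)
    T=lambda l,ox,oy,s,tx=0,ty=0:[[ox+(a-tx)/s,oy+(b-ty)/s] for a,b in l]
    print("cap",at("wrist",(266.75,229),.080,V[0]))
    # image order: UL(-x,-y) UR(-x,+y) LR LL
    def show(n,*a): p,e=fit(*a); print(n,p.round(4),"\n",np.abs(e).max(1).round(1)); return p
    m=T([(480,165),(597,30),(697,125),(584,251)],320,120,4,400,0)
    show("mod50first",0,box(62,50,22),m[1:]+m[:1],[.49,.41,0.7])
    show("mod",0,box(62,50,22),m,[.49,.41,-.8])
    show("relay",2,box(36,36,54),T([(155,437),(251,447),(235,535),(138,524)],290,200,4,0,300),[.58,-.3,0])
    show("sink x~wx",2,box(50,75,29),T([(493,381),(634,334),(703,540),(570,583)],280,50,4,400,300),[.37,-.32,0])
    show("sink",2,box(50,75,29),T([(570,583),(493,381),(634,334),(703,540)],280,50,4,400,300),[.37,-.32,1.6])
    show("traf",2,box(36,66,56,0)+[[-18,33,0],[18,33,0]],T([(33,148),(224,86),(262,190),(75,248),(240,70),(275,175)],220,110,4),[.45,-.41,0.3])
    cm=box(66,54,12); pl=[[95+a,b-105,z] for a,b,z in cm]; pr=[[95+a,b+105,z] for a,b,z in cm]
    px=[(364,230),(434,219),(450,302),(381,311),(649,190),(720,181),(725,265),(657,274),(529.5,116.75),(313,69),(727,12),(362,357),(757,305)]
    p=show("chassis",1,pl+pr+[[0,0,12],[-60,-150,12],[-60,150,12],[151,-150,47],[151,150,47]],T(px,205,70,2,300,0),[.46,0,0.1])
    c,s=np.cos(p[2]),np.sin(p[2])
    C=lambda x,y:p[:2]+np.array([c*x-s*y,s*x+c*y])/1000
    print("clampfit",C(0,-105),"meas",at("wrist",(205+38.5,142),.034,V[1])); print("sock",C(0,105),"meas",at("wrist",(205+(682-300)/2,70+100/2),.037,V[1]))
E
python3 fit.py
```

```text
cap [0.576842   0.28018839 0.08      ]
mod50first [ 0.4927  0.4142 -0.6961] 
 [0.3 1.  1.  0.6]
mod [0.4923 0.4143 0.7322] 
 [10.5  2.1  9.5  2. ]
relay [ 0.5869 -0.3044 -0.1336] 
 [0.8 1.  0.5 0.5]
sink x~wx [ 0.3751 -0.3144  0.5858] 
 [19.   8.1 19.6  2.9]
sink [ 0.3757 -0.318   1.9193] 
 [1.9 0.8 1.2 1.9]
traf [ 0.4547 -0.4122  0.2946] 
 [0.2 0.5 0.6 1.4 1.1 2.6]
chassis [ 0.4577 -0.0015  0.143 ] 
 [0.7 0.3 0.6 0.4 0.5 0.5 0.2 0.6 0.2 2.7 1.1 3.5 3.2]
clampfit [ 0.47262582 -0.10538554] meas [ 0.47293893 -0.10388749  0.034     ]
sock [0.44270143 0.10247145] meas [0.44223268 0.09859713 0.037     ]
```

```bash
cat >> h.py <<'E'
CH=np.array([.4577,-.0015]); CY=.143
def C(x,y): return CH+R.from_euler('z',CY).as_matrix()[:2,:2]@np.array([x,y])/1000
def stat(t):
    s=r.sense(); print(t,round(s["clock"],1),s["ee_pos"].round(4),"open",round(s["opening"],4),"F",s["force"].round(1),"j7",round(s["qpos"][6],2))
def pick(xy,yaw,z,grip,lift=.2):
    r.move_to([*xy,lift],q(yaw)); r.move_linear([*xy,z],rate=.25)
    r.clamp(grip); stat("gripped"); r.move_linear([*xy,lift],rate=.3); stat("lifted")
def place(xy,yaw,z,f=8,over=.004,lift=.2,release=True):
    r.move_to([*xy,lift],q(yaw)); r.move_linear([*xy,z+.015],rate=.25)
    print("contact",r.move_linear([*xy,z-over],rate=.04,force_limit=f)); stat("down")
    if release:
        r.release(); r.move_linear([*xy,lift],rate=.3)
E
python3 - <<'E'
from h import *
pick((.5768,.2802),np.pi,.036,50)
place(C(0,-105),np.pi+CY,.050)
stat("done")
P=r.camera_params("wrist"); cv2.imwrite("pics/c1.png",r.get_image("wrist")[:,:,::-1]); print(proj("wrist",np.array([*C(0,-105),.094]),P))
E
```

```text
gripped 8.6 [0.5775 0.2806 0.0372] open 0.0341 F [-0.5 -0.9  4.9] j7 1.38
lifted 9.3 [0.5751 0.2799 0.1979] open 0.0342 F [-0.6  0.5 -2.4] j7 1.29
contact True
down 11.9 [ 0.4738 -0.1056  0.0505] open 0.0338 F [-0.9 -0.5  4.6] j7 2.25
done 13.1 [ 0.4725 -0.1051  0.2001] open 0.0853 F [0.5 1.  0.3] j7 1.98
[314.35862253 197.57197276]
```

Run:
```python
from h import *
pick((.5869,-.3044),np.pi-.1336,.022,80)
place(C(0,105),np.pi+CY,.042,f=30,over=.004,release=False)
r.release(); r.move_linear([*C(0,105),.2],rate=.3); stat("done")
r.move_to([*C(30,0),.3],q(np.pi+CY)); r.dwell(.1)
P=r.camera_params("wrist"); cv2.imwrite("pics/c2.png",r.get_image("wrist")[80:380,100:540,::-1])
for x,y,z in [(0,-105,.094),(0,105,.074)]: print(proj("wrist",np.array([*C(x,y),z]),P)-[100,80])
```

```text
gripped 15.4 [ 0.5879 -0.3051  0.0233] open 0.0348 F [0.4 0.5 4.8] j7 2.44
lifted 16.2 [ 0.5859 -0.303   0.1978] open 0.035 F [-0.4  0.7 -1.5] j7 2.33
contact True
down 18.9 [0.444  0.1033 0.0432] open 0.035 F [-2.2 -0.7  8.2] j7 1.79
done 20.1 [0.4423 0.1027 0.1999] open 0.0857 F [-0.4 -0.7 -0.9] j7 1.44
[121.71760085  69.45758999]
[299.57452256  67.34421088]
```

View pics/c2.png

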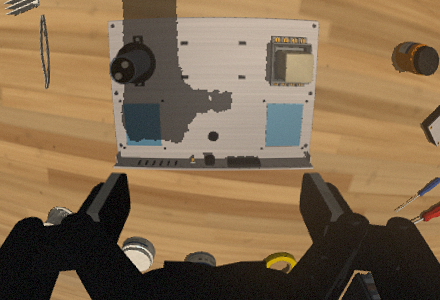

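The capacitor top is at (121,70) and the relay top at (297,68), both within 3 px of the prediction, and the relay seated to the exact 20 mm. Next is the transformer.

Run:
```python
from h import *
pick((.4547,-.4122),.2946,.008,110)
place(C(0,0),CY,.020,f=10)
stat("done")
r.move_to([*C(30,0),.3],q(np.pi+CY)); r.dwell(.1)
P=r.camera_params("wrist"); im=r.get_image("wrist"); cv2.imwrite("pics/c3.png",cv2.resize(im[80:260,200:440,::-1],None,fx=3,fy=3,interpolation=cv2.INTER_CUBIC))
for x,y in [(-18,-33),(-18,33),(18,33),(18,-33)]: print(3*(proj("wrist",np.array([*C(x,y),.068]),P)-[200,80]))
```

```text
gripped 23.8 [ 0.4562 -0.4139  0.0106] open 0.0649 F [ 1.6 -0.4  6. ] j7 0.05
lifted 24.5 [ 0.4536 -0.4097  0.1971] open 0.0647 F [-0.4  1.6 -8. ] j7 -0.09
contact True
down 27.3 [ 0.4591 -0.0009  0.0226] open 0.0648 F [-2.2  1.   8.2] j7 -0.9
done 28.7 [ 0.4569 -0.0011  0.1993] open 0.085 F [ 0.5 -0.9 -0.8] j7 -1.26
[261.51760605 144.5086528 ]
[426.75871564 144.31366277]
[425.3951227  232.41350088]
[263.0893669  232.60792114]
```

View pics/c3.png

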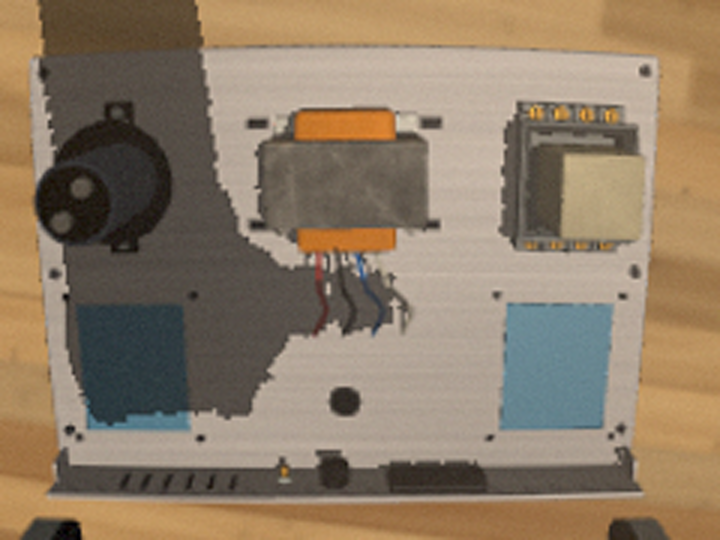

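The transformer stack's top corners are at (261,142), (428,139), (428,228) and (261,228), within about 1.5 mm of the target and square, with the leads pointing rearward. Before picking the module I'll check the box's height.

Run:
```python
from h import *
import pickle
V=pickle.load(open("V.pkl","rb"))
for z in (0,.05,.08,.1,.12): print(z,at("wrist",(371,106),z,V[0])[:2].round(3),at("top",(219,211),z)[:2].round(3))
P=r.camera_params("wrist")
for yaw in(-.696,2.4456):
  for z in(.2,.002): print(yaw,z,r.solve_ik([.4927,.4142,z],q(yaw)))
```

```text
0 [0.424 0.421] [0.427 0.411]
0.05 [0.424 0.412] [0.423 0.396]
0.08 [0.423 0.406] [0.421 0.388]
0.1 [0.423 0.403] [0.419 0.382]
0.12 [0.423 0.399] [0.417 0.376]
-0.696 0.2 [ 0.02230665  0.67071332 -1.11687957  1.60315492  0.62505719  1.26846923
  2.81329568]
-0.696 0.002 [-0.00302561  0.9817572  -1.08155678  1.70345544  0.97369438  1.09189236
  2.61104245]
2.4456 0.2 [-0.05421202  0.59647563 -0.9759416   1.60634919  0.51838767  1.21962744
 -0.2584455 ]
2.4456 0.002 [-0.20182639  0.79146524 -0.75256149  1.71240116  0.66312613  0.91061701
 -0.35580433]
```

Run:
```python
from h import *
for z in (0,.05,.08,.1,.12): print(z,proj("side",np.array([.423,.405,z])).round(0))
im=cv2.imread("pics/side0.png")[60:170,130:270]; cv2.imwrite("pics/sb.png",cv2.resize(im,None,fx=5,fy=5,interpolation=cv2.INTER_CUBIC))
```

```text
0 [239. 135.]
0.05 [236. 124.]
0.08 [234. 117.]
0.1 [233. 112.]
0.12 [232. 107.]
```

View pics/sb.png

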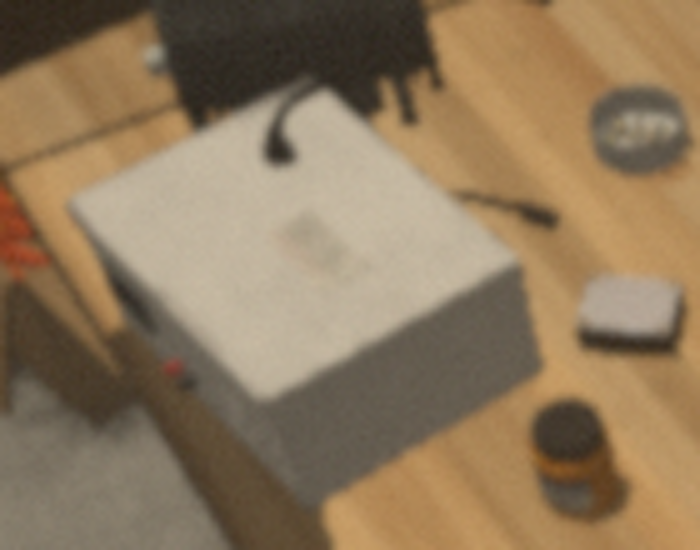

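The box top corner is at about (234,112) and its bottom at (238,134), so it is about 0.1 m high. I'll use the module grasp that keeps the camera away from the box.

Run:
```python
from h import *
pick((.4927,.4142),-.696,.002,50)
r.move_to([*C(60,-50),.22],q(CY-np.pi))
place(C(95,-105),CY-np.pi,.014,f=8)
stat("done")
r.move_to([*C(30,0),.3],q(np.pi+CY)); r.dwell(.1)
P=r.camera_params("wrist"); im=r.get_image("wrist"); cv2.imwrite("pics/c4.png",cv2.resize(im[80:260,200:440,::-1],None,fx=3,fy=3,interpolation=cv2.INTER_CUBIC))
for x,y in [(-31,-25),(-31,25),(31,25),(31,-25)]: print(3*(proj("wrist",np.array([*C(95+x,y-105),.034]),P)-[200,80]))
```

```text
gripped 34.2 [0.4937 0.4153 0.0039] open 0.0485 F [ 0.1 -0.1  6.1] j7 2.69
lifted 35.0 [0.4921 0.4125 0.1977] open 0.0481 F [-0.2 -0.4 -2.3] j7 2.8
contact True
down 38.3 [ 0.568  -0.0922  0.0155] open 0.0491 F [-0.1 -0.4  3.4] j7 1.38
done 39.5 [ 0.5654 -0.0922  0.1986] open 0.0854 F [-0.7  0.3 -0.8] j7 1.55
[ 69.58457061 325.14474071]
[173.92874923 324.03525675]
[182.09116336 449.07045531]
[ 81.9658986  448.02507646]
```

View pics/c4.png

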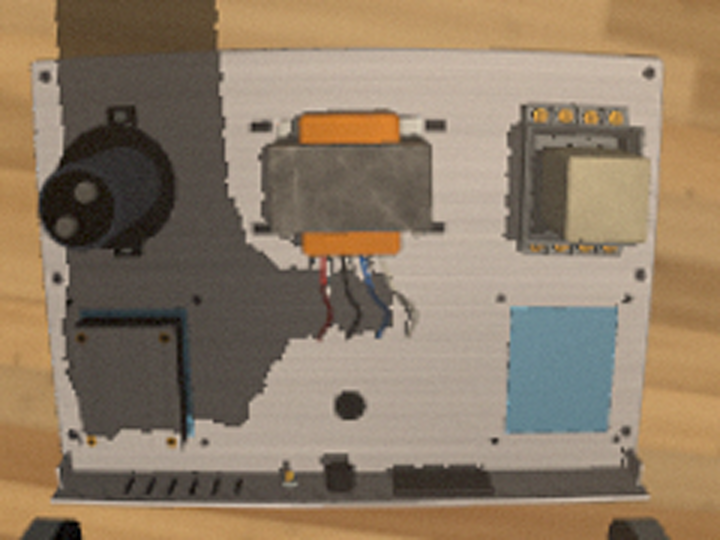

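The module sits on the capacitor-side pad, metal up and square. Its top corners (77,324), (177,324) and (185,445) are about 1.5 mm from target. The heat sink is next.

Run:
```python
from h import *
a=[.3757,-.318]; s=r.solve_ik([*a,.003],q(.348+np.pi)); print(s)
k=np.pi if s is not None and abs(s[6])<2.8 else 0
pick(a,.348+k,.003,50)
place(C(95,-105),CY+k,.037,f=8)
stat("done")
r.move_to([*C(60,-60),.26],q(np.pi+CY)); r.dwell(.1)
P=r.camera_params("wrist"); im=r.get_image("wrist"); cv2.imwrite("pics/c5.png",cv2.resize(im[100:280,180:340,::-1],None,fx=3,fy=3,interpolation=cv2.INTER_CUBIC))
for x,y in [(-37.5,-25),(-37.5,25),(37.5,25),(37.5,-25)]: print(3*(proj("wrist",np.array([*C(95+x,y-105),.063]),P)-[180,100]))
```

```text
[ 1.30660075  0.58023531 -0.79277489  2.08159578  0.62480299  0.7309699
  2.02885828]
gripped 43.0 [ 0.3767 -0.319   0.0046] open 0.0486 F [-0.2  1.2  6.2] j7 2.15
lifted 43.9 [ 0.3742 -0.3173  0.1985] open 0.0485 F [-0.4 -0.6 -2.3] j7 2.41
contact True
down 46.1 [ 0.5681 -0.0922  0.0387] open 0.0485 F [-0.7 -0.5  4.7] j7 1.38
done 47.3 [ 0.5664 -0.0921  0.2002] open 0.0857 F [-0.2 -1.  -0.4] j7 1.53
[220.51897158 221.00816592]
[353.28551229 219.72516852]
[357.01429036 405.34904252]
[232.46821043 404.53992354]
```

View pics/c5.png

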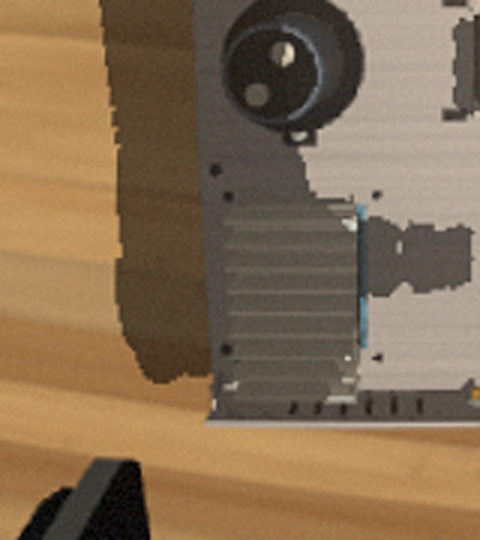

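In c5 the sink's fins are up and its right edge is at x=357, as predicted. Its rear edge is at y of about 401, against 405 predicted. I'll overlay the predicted outlines to check centring.

Run:
```python
from h import *
im=cv2.imread("pics/c5.png")[180:430,190:390]; im=cv2.resize(im,None,fx=3,fy=2.4,interpolation=cv2.INTER_CUBIC)
im=cv2.convertScaleAbs(im,alpha=1.6); b=im.copy()
for z,c in((.063,(0,0,255)),(.034,(0,255,0))):
    p=np.array([(3*(proj("wrist",np.array([*C(95+x,y-105),z]))-[180,100])-[190,180])*[3,2.4] for x,y in [(-37.5,-25),(-37.5,25),(37.5,25),(37.5,-25)]])
    cv2.polylines(b,[p.astype(int)],True,c,1); print(z,p.round(0).tolist())
cv2.imwrite("pics/c6.png",b)
```

```text
0.063 [[91.0, 98.0], [490.0, 95.0], [501.0, 540.0], [128.0, 539.0]]
0.034 [[132.0, 60.0], [501.0, 56.0], [511.0, 473.0], [162.0, 472.0]]
```

View pics/c6.png

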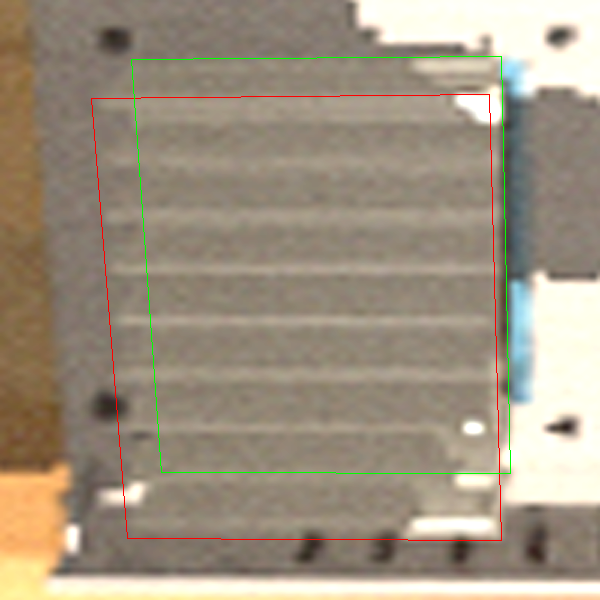

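The observed edges match the predicted outline to within about 2 mm: base front at y=57, rear fin at y=537, right edge at x=500. Everything is in place, so I'm handing in.

```bash
python3 -c "
from h import *
stat('end'); print(r.close_job())"
```

```text
end 47.9 [ 0.5246 -0.0538  0.2578] open 0.085 F [-0.2  0.4  0.1] j7 1.56
the job is handed in; nothing more can be done
None
```

I set out all five parts on the chassis in the order asked and handed the job in at 48 s; the last pictures show each within about 3 mm of its place, and the flux jar was left alone.

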